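Shim a core pin tight in the welding fixture and hold the wedge

TASK

Stand the bright steel core pin, pointed end up, in the V of the welding fixture, then stand copper shims one by one in the gap behind it, as many as it takes, until the brass wedge, pushed thin end first down between the shims and the sloped backstop, bites and draws shims and pin tight into the V. Finish still gripping the wedge and pressing it down thumb-firm, without ramming it, so that everything stays tight for the weld; spare shims stay in their rack and the other things on the bench where they are.

Things in the scene. Friction and masses are not known exactly. Their poses are not given: they have to be found in the camera images.
- fixture: welding fixture, fixed to the bench: a bright steel base plate 90 x 150 x 12 mm (x, y, z) on a grey foot that tilts it 10 degrees about its x axis, down towards the V-block, so that pin and shims lean back into the V. Origin: centre of the plate's underside, 17 mm above the bench; pin, shims and wedge stand on its top face. y axis: up the slope from V-block to backstop
- seat (a point): the pin's place in the fixture, at y -20, z +12 mm of its origin, on the plate's top face, 25 mm above the bench: where the pin's axis stands when the pin (radius 11 mm) is hard against both faces of the V. Axes as the fixture's (z square to the tilted plate). The V opens towards +y; both flanks at 45 degrees
- vblock: dark steel V-block fixed on the base plate, 36 mm wide (x), 42 mm high off the plate, prong ends 2 mm short of the pin's axis. Origin as seat
- stop: blue backstop screwed to the base plate, facing the V, at a distance that differs from job to job; 28 mm wide (x), 50 mm high above the plate. Origin: foot of its working face, on the plate's top. The face leans back towards +y by 1 mm in 4 mm of height. The gap to fill, measured at the plate, runs from the pin's surface (11 mm from seat) to this origin: 8 to 20 mm
- pin: bright steel core pin, diameter 22 mm for 75 mm, then tapering to a blunt point at 88 mm; about 0.23 kg. Origin: centre of its flat foot; z axis along the pin to the point. It starts 28 mm deep in a hole of the sloped pin rack, leaning 25 degrees from vertical towards the rack's -x
- pin_rack: black sloped plastic block on the bench, 126 mm along y, with two holes 68 mm apart along y; its top face slopes 25 degrees, up to 55 mm high. Origin: centre of its underside. Fixed
- shim1: copper shim, a plate 40 x 6 x 64 mm (x, y, z), 0.13 kg, standing upright; its upper corners are bevelled over the top 9 mm (32 mm wide at the top). Origin: centre of its lower edge. Oiled, slippery. To be gripped from above across its 40 mm width, below the bevels, lightly (20 N is plenty): a hard grip also squeezes a shim already standing beside it
- shim2: copper shim, same as shim1
- shim3: copper shim, same as shim1
- wedge: brass wedge, 42 mm wide (x), 75 mm high (z), about 0.42 kg, standing thin end down in the shim rack. Thickness (y) 9 mm at the bottom, 27.75 mm at the top: the face on its -y side is upright, the one on its +y side slopes out 1 mm in 4 mm, matching the backstop. Origin: bottom end, middle of its 9 mm
- wedge_grip (a point): point to grip the wedge, across its 42 mm width (x): 60 mm above its bottom end, middle of its thickness there. Axes as the wedge's. With the stack tight the wedge bites when its bottom end is 2 to 36 mm above the base plate, the lower the wider the gap left (4 mm per mm); if it lands on the plate first, a shim is missing
- shim_rack: aluminium rack, 56 x 124 mm (x, y), fixed on the bench; shims and wedge stand on its 8 mm floor between walls 28 mm high, thickness along y, 22 mm from shim to shim. Origin: centre of its underside
- spare_pin: dark steel pin with a stepped flat top, diameter 22, 64 mm long, in the pin rack's other hole: not wanted. Origin: its foot
- electrode_cup: steel cup with electrodes, diameter 52, 108 mm high with them: bystander. Origin: centre of its underside
- mould_insert: dark steel mould insert, 56 x 70 x 28 mm: bystander. Origin: centre of its underside
- paste_jar: amber jar, diameter 52, 52 mm high: bystander. Origin: centre of its underside
- wire_brush: brush 170 mm long, lying: bystander. Origin: under its middle
- loupe: black eye loupe, diameter 38, 32 mm high: bystander. Origin: centre of its underside
- pliers: small pliers with blue grips, 130 mm, lying: bystander. Origin: under its joint
Mind the look-alikes: they are no part of the job. Leave any red or turquoise look-alike of the pin alone.

How it is judged:
By the outcome, as a careful person would: the job done as asked, in the order asked, and still so for the second after the job is handed in, while the arm keeps its last pose, push and grip.
It also fails if it takes over 72 s, if anything falls off the work surface, if the arm or the gripper's body presses on something with over 40 N, if the wrist force passes 120 N, or if a joint passes its speed limit or range.

ROBOT

A 7-joint arm with a two-finger parallel gripper is mounted at the origin on the work surface. World frame = base frame: x ahead of the robot, y to its left, z up, the work surface at z = 0. Lengths are in m, angles in rad, forces in N, time in s.
With the tool pointing down it reaches from about 0.425 to 0.95 m from the base axis. Payload 4.7 kg.
Tool frame: the origin (TCP) lies where the fingers leave the gripper's body, on its centre line; the fingertips stand 70 mm ahead of it and the grasp point (between the pads) lies 51 mm ahead of it; x points along the fingers, z is the direction in which the jaws open and shut, and the axes are right-handed (so a half turn about x gives the same grasp; the last joint's range is limited). The gripper opens to 87 mm and grips with 3 to 60 N. Pads are 19 mm wide; open, the fingers measure 117 mm over their backs; the gripper's body (75 mm by 190 mm) begins 51 mm behind the grasp point.
Start: joints at [-1.335, 0.469, -0.049, 1.532, 0.024, 1.141, -0.082], TCP at [0.177, 0.651, 0.292] pointing down, gripper open.
Joint ranges: [-2.59, 2.59], [-0.33, 1.99], [-1.39, 1.29], [0.1, 2.45], [-1.04, 4.18], [0.21, 1.99], [-2.66, 2.66]. Speed limits (rad/s): [2.57, 2.57, 3.14, 3.14, 3.14, 3.14, 3.14].

INTERFACE

Orientations are given as a 3x3 rotation matrix whose columns are the frame's x, y, z axes.
In Python, from plant import env gives the robot as it stands. The module is installed in compiled form; this text tells all that it offers. Calls block until the motion is done:
- env.move_to(position, orientation): joint-space move of the TCP to a pose.
- env.servo_line(position, ori=None, v=0.15): straight line of the TCP; ori=None keeps the orientation; v is the mean speed in m/s.
- env.set_joints(angles): joint-space move.
- env.move_gripper(opening): opening from 0.0 (shut) to 1.0 (fully open); the grip force is fixed at half the most; returns when the fingers have stopped.
- env.sleep(seconds).
- env.ik(position, orientation): joint angles nearest the present ones, or None.
- env.get_image(name): name is "scene" or "top"; returns a dict with "img" (480x640x3 uint8, blue, green, red), "vertical_fov" (degrees; the focal length in pixels is half the picture's height over the tangent of half this angle, whatever the lens; pixels are square), "cx", "cy" (the principal point, pixels), "k1" (the pictures are not rectified: a ray, as slopes to the right and down, at radius r is drawn at 1 + k1 r^2 times it, then the intrinsics apply), "camera_from_world" (4x4, takes a point from world to camera coordinates). Camera axes: x right, y down, z forward; pixel columns grow to the right and rows downward; lengths in m; the calibration is good to about 2 mm. A picture is of the moment at which its call begins. There is no depth.
A pose or a line that the arm cannot do raises env.IKError and nothing moves.
- env.close_job(): hands the job in, once; it reports no verdict.
Readings, each from a call of its own:
- env.get_t(): time.
- env.get_joint_pos(): joint angles.
- env.get_qvel(): joint speeds.
- env.get_tau(): joint torques, N m.
- env.get_tool_pos(): TCP position.
- env.get_eef_rot(): TCP orientation.
- env.get_force(): force on the tool from outside, world axes, zero at the start.
- env.get_wrist_torque(): the same for the moment, N m.
- env.get_finger_gap(): opening from 0.0 (shut) to 1.0 (fully open).
Only numpy, scipy, OpenCV 4.12 (cv2) and the standard library are available. Lean on these libraries where they do the work, as an engineer would, in place of code of your own. Each camera call takes 0.05 s, during which the arm holds its last target. There are 200 camera calls.

## Working session

There is one attempt and no reset: what is moved stays moved. The work goes in short steps, each a Python script; the robot and the scene stay as the last script left them, time stands still between calls to the robot, and variables do not carry over. Pictures are saved under pics/ and viewed, about 8 in all and at most 12, crops included, and the job is handed in when it is done.

```bash
mkdir -p pics; python3 - <<'E'
from plant import env
import cv2,numpy as np
for n in("scene","top"):
    d=env.get_image(n); cv2.imwrite(f"pics/{n}0.png",d["img"])
    print(n,d["vertical_fov"],d["cx"],d["cy"],d["k1"]);print(np.round(d["camera_from_world"],4).tolist())
print(env.get_t(),env.get_force(),np.round(env.get_eef_rot(),3).tolist(),env.get_finger_gap())
E
```

```text
scene 48.039293200290736 314.6932356295841 244.35618823545963 -0.07844651699472574
[[0.8727, 0.4881, 0.0051, -0.4947], [0.394, -0.6982, -0.5977, -0.2018], [-0.2882, 0.5236, -0.8017, 1.4249], [0.0, 0.0, 0.0, 1.0]]
top 43.21466257046671 314.7274326482745 239.33851318584829 -0.04163487414936315
[[-0.0057, -0.9999, -0.0139, -0.0301], [-0.9918, 0.0075, -0.128, 0.5661], [0.128, 0.0131, -0.9917, 1.2963], [0.0, 0.0, 0.0, 1.0]]
0.1 [-0.62190477  0.10890698 -0.30075273] [[-0.0, -0.965, 0.262], [-0.002, 0.262, 0.965], [-1.0, -0.0, -0.002]] 1.0047691156375342
```

View pics/scene0.png

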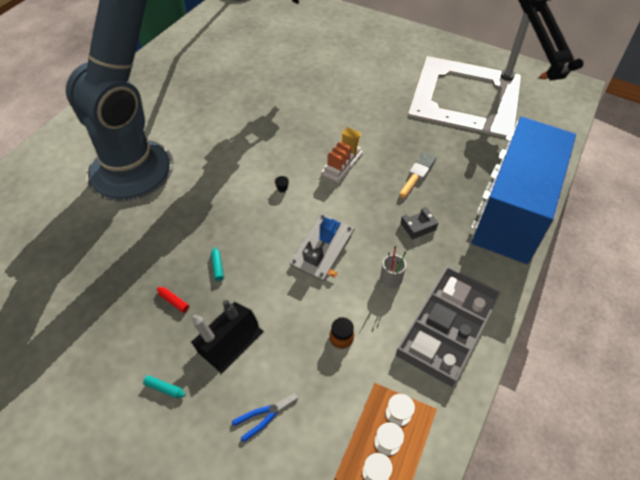

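View pics/top0.png

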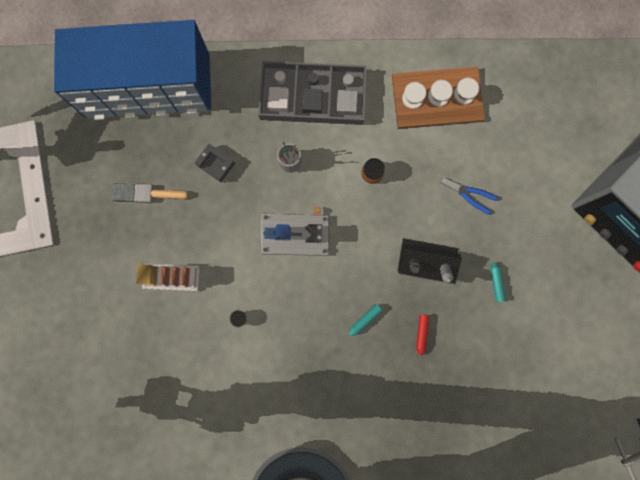

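```bash
cat > h.py <<'E'
import numpy as np,cv2
from plant import env
def K(d):
    f=240/np.tan(np.radians(d["vertical_fov"]/2)); return np.array([[f,0,d["cx"]],[0,f,d["cy"]],[0,0,1.]])
def ray(d,uv):
    p=cv2.undistortPointsIter if 0 else cv2.undistortPoints
    q=p(np.array(uv,float).reshape(-1,1,2),K(d),np.array([d["k1"],0,0,0.]))[:,0]
    M=d["camera_from_world"];R=M[:3,:3];o=-R.T@M[:3,3]
    return o,np.c_[q,np.ones(len(q))]@R
def onz(d,uv,z):
    o,r=ray(d,uv); return o+r*((z-o[2])/r[:,2])[:,None]
def proj(d,P):
    M=d["camera_from_world"]
    return cv2.projectPoints(np.array(P,float).reshape(-1,1,3),cv2.Rodrigues(M[:3,:3])[0],M[:3,3].copy(),K(d),np.array([d["k1"],0,0,0.]))[0][:,0]
def tri(ds,uvs):
    A=np.zeros((3,3));b=np.zeros(3)
    for d,uv in zip(ds,uvs):
        o,r=ray(d,[uv]);r=r[0]/np.linalg.norm(r[0]);N=np.eye(3)-np.outer(r,r);A+=N;b+=N@o
    return np.linalg.solve(A,b)
def crop(img,x,y,w,h,s):
    c=cv2.resize(img[y:y+h,x:x+w],None,fx=s,fy=s,interpolation=cv2.INTER_CUBIC)
    for i in range(0,w,10): cv2.putText(c,str(x+i),(i*s,9),0,.3,(255,255,255),1) if i%20==0 else 0; cv2.line(c,(i*s,10),(i*s,14),(255,255,255),1)
    for i in range(0,h,10): cv2.putText(c,str(y+i),(0,i*s+4),0,.3,(0,255,255),1)
    return c
E
python3 - <<'E'
from h import *
t=cv2.imread("pics/top0.png");s=cv2.imread("pics/scene0.png")
a=np.vstack([np.hstack([crop(t,255,200,80,64,5),crop(t,390,225,80,64,5)]),np.hstack([crop(t,130,250,80,50,5),np.zeros((250,400,3),np.uint8)])])
b=np.vstack([np.hstack([crop(s,283,205,80,80,5),crop(s,185,290,80,80,5)])])
c=crop(s,310,115,60,70,3); 
a[320:320+210,400:580]=c
cv2.imwrite("pics/a1.png",a);cv2.imwrite("pics/b1.png",b);print(a.shape,b.shape)
E
```

```text
(570, 800, 3) (400, 800, 3)
```

View pics/a1.png

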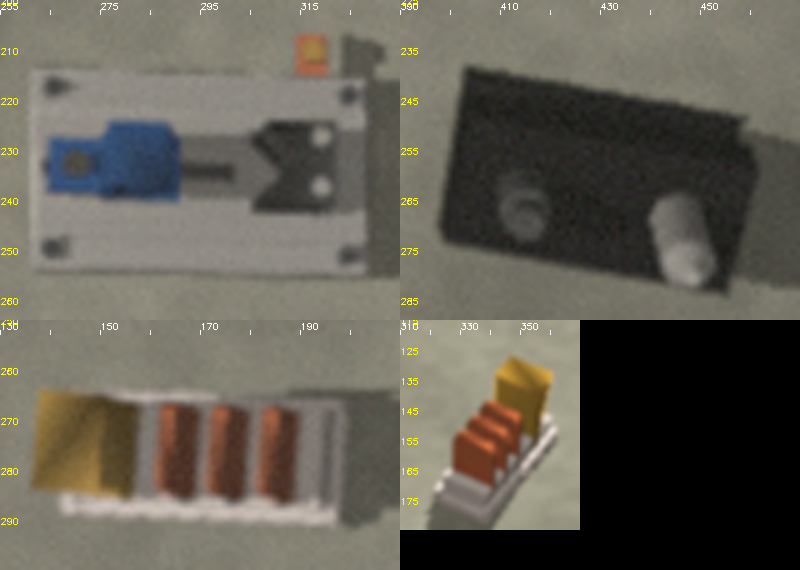

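View pics/b1.png

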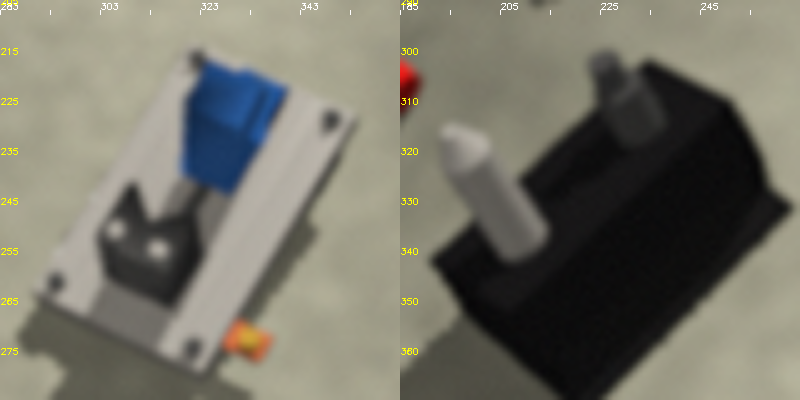

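Readings from the crops. In the top view the plate corners are about (261,214), (328,215), (328,255) and (261,254). The stop's foot is at column ~291, and the pin tip is at about (448,279) with its exit near (445,265). The three shims are near columns 165, 175 and 185, with the wedge to their left. The scene view shows the same objects, so I can triangulate.

```bash
cat > m.py <<'E'
from h import *
from scipy.optimize import least_squares
D=[env.get_image("top"),env.get_image("scene")]
Rz=lambda a:np.array([[np.cos(a),-np.sin(a),0],[np.sin(a),np.cos(a),0],[0,0,1]])
Rx=lambda a:np.array([[1,0,0],[0,np.cos(a),-np.sin(a)],[0,np.sin(a),np.cos(a)]])
def fit(pts,z,tilt,x0):
    # pts: list (cam, uv, local xyz)
    w=lambda p:[Rz(p[2])@Rx(tilt)@np.array(l)+[p[0],p[1],z] for _,_,l in pts]
    r=lambda p:np.concatenate([proj(D[c],[P])[0]-uv for (c,uv,_),P in zip(pts,w(p))])
    s=least_squares(r,x0,loss="soft_l1"); return s.x,r(s.x).reshape(-1,2)
E
python3 - <<'E'
from m import *
np.set_printoptions(precision=4,suppress=True)
for d in D: print("cam",ray(d,[(320,240)])[0])
t=np.radians(10)
T=lambda u,v:(255+u/5,200+v/5); S=lambda u,v:(283+u/5,205+v/5)
L=lambda x,y,z=12:(x/1000,y/1000,z/1000)
P=[(0,T(32,70),L(45,75)),(0,T(366,77),L(45,-75)),(0,T(365,275),L(-45,-75)),(0,T(31,270),L(-45,75)),
 (1,S(33,291),L(-45,-75)),(1,S(205,366),L(45,-75)),(1,S(357,118),L(45,75))]
p,r=fit(P,.017,t,[.6,0,0]);print("fixture",p,np.degrees(p[2]));print(r)
# plane point for stop foot: intersect ray with plate top
R=Rz(p[2])@Rx(t);o0=np.array([p[0],p[1],.017])
def onplate(c,uv,h=12):
    o,q=ray(D[c],[uv]);q=q[0];n=R[:,2];s=(n@(o0+n*h/1e3-o))/(n@q);return R.T@(o+s*q-o0)*1e3
print("stop foot top L/R",onplate(0,T(180,128)),onplate(0,T(180,200)),"scene",onplate(1,S(185,170)),onplate(1,S(235,193)))
print("vblock prong tops",onplate(0,T(252,128),54),onplate(0,T(252,210),54),"V apex",onplate(0,T(277,173),54), onplate(1,S(132,182),54),onplate(1,S(192,209),54))
# shim rack
A=lambda u,v:(130+u/5,250+(v-320)/5)
P=[(0,A(62,513),L(-28,62,28)),(0,A(338,524),L(-28,-62,28)),(0,A(345,398),L(28,-62,28))]
p2,r=fit(P,0,0,[.45,.3,0]);print("rack",p2,np.degrees(p2[2]));print(r)
img=D[0]["img"]
hsv=cv2.cvtColor(img,cv2.COLOR_BGR2HSV)
for name,lo,hi in(("copper",(0,90,40),(14,255,255)),("brass",(16,90,40),(28,255,255))):
  for c in(0,1):
    h=cv2.cvtColor(D[c]["img"],cv2.COLOR_BGR2HSV);m=cv2.inRange(h,lo,hi)
    n,_,st,ce=cv2.connectedComponentsWithStats(m)
    print(name,c,[(st[i].tolist(),ce[i].round(1).tolist()) for i in range(1,n) if st[i,4]>25])
# pin
B=lambda u,v:(390+(u-400)/5,225+v/5);Q=lambda u,v:(185+(u-400)/5,290+v/5)
tip=tri(D,[B(692,276),Q(450,131)]);ex=tri(D,[B(672,207),Q(525,243)])
print("pin tip",tip,"exit",ex,np.linalg.norm(tip-ex),(tip-ex)/np.linalg.norm(tip-ex))
for X,uvs in((tip,(B(692,276),Q(450,131))),(ex,(B(672,207),Q(525,243)))): print([proj(d,[X])[0]-u for d,u in zip(D,uvs)])
# pin rack top view: high edge corners z=.055, low edge, bottoms
print("rack hi edge",onz(D[0],[B(463,67),B(748,118)],.055))
E
```

```text
cam [ 0.3952 -0.0513  1.3575]
cam [ 0.922  -0.6456  1.0242]
fixture [ 0.5789  0.0126 -0.0022] -0.12453749491660937
[[-0.4413 -0.7694]
 [-0.3329 -0.5849]
 [ 0.1244 -0.2788]
 [-0.5647 -0.1711]
 [-1.1336  0.1207]
 [-0.8839  1.5115]
 [-0.5733 -1.3156]]
stop foot top L/R [18.7925  8.2484 12.    ] [-13.3875   8.2005  12.    ] scene [-10.8763  12.373   12.    ] [15.6034 12.1211 12.    ]
vblock prong tops [ 13.0002 -17.8527  54.    ] [-22.6051 -17.7955  54.    ] V apex [ -6.3705 -28.7005  54.    ] [-15.5052 -22.1555  54.    ] [ 14.9857 -22.0654  54.    ]
rack [ 0.4853  0.2849 -0.043 ] -2.464150657911587
[[-0.4146  0.0849]
 [ 0.1266  0.0445]
 [ 0.2639 -0.1355]]
copper 0 [([392, 67, 93, 61, 3204], [436.4, 99.1]), ([362, 166, 22, 17, 105], [369.7, 177.4]), ([314, 207, 6, 8, 31], [316.1, 210.9]), ([632, 260, 8, 12, 69], [636.4, 265.4]), ([161, 267, 9, 18, 128], [164.8, 275.6]), ([171, 267, 8, 18, 122], [174.8, 275.8]), ([181, 267, 8, 19, 119], [184.8, 276.2]), ([416, 314, 14, 42, 413], [422.0, 333.8])]
copper 1 [([0, 0, 24, 15, 136], [9.0, 5.4]), ([539, 72, 10, 7, 48], [543.6, 75.4]), ([605, 77,
[... 181 characters left out ...]
 [172.3, 298.8]), ([330, 331, 24, 18, 214], [340.7, 341.1]), ([334, 383, 65, 97, 2341], [364.8, 433.9]), ([388, 399, 49, 81, 1905], [412.3, 442.2])]
brass 0 [([151, 190, 37, 9, 185], [169.3, 193.6]), ([584, 213, 13, 13, 111], [590.0, 218.9]), ([136, 264, 21, 21, 382], [146.2, 274.4])]
brass 1 [([0, 0, 11, 6, 40], [3.6, 1.7]), ([340, 127, 21, 28, 341], [350.7, 138.2]), ([399, 174, 19, 25, 216], [408.2, 186.0])]
pin tip [ 0.4709 -0.3105  0.1004] exit [ 0.5027 -0.3156  0.0452] 0.06389504083168819 [-0.4982  0.0804  0.8633]
[array([-0.3802, -0.3672]), array([-0.5546,  0.0907])]
[array([0.3165, 0.309 ]), array([ 0.4701, -0.0845])]
rack hi edge [[ 0.564  -0.2244  0.055 ]
 [ 0.5409 -0.3471  0.055 ]]
```

```bash
python3 - <<'E'
from m import *
np.set_printoptions(precision=4,suppress=True)
c=[]
for k,(x,y,w,h) in enumerate([(436,255,26,32),(190,312,28,34)]):
    g=cv2.cvtColor(D[k]["img"],cv2.COLOR_BGR2GRAY)[y:y+h,x:x+w]
    hs=cv2.cvtColor(D[k]["img"],cv2.COLOR_BGR2HSV)[y:y+h,x:x+w]
    m=(g>75).astype(np.uint8)
    if k: m&=1-cv2.inRange(hs,(15,35,0),(45,255,255))//255
    n,l,st,ce=cv2.connectedComponentsWithStats(m);i=1+np.argmax(st[1:,4]);pts=np.argwhere(l==i)[:,::-1].astype(np.float32)+[x,y]
    vx=cv2.fitLine(pts.astype(np.float32),cv2.DIST_L2,0,.01,.01).ravel();print(k,st[i],ce[i]+[x,y],vx)
    c.append(ce[i]+[x,y])
X=tri(D,c);print("pin mid",X,[proj(d,[X])[0]-u for d,u in zip(D,c)])
ax=np.array([-.415,.078,.906])
for s in(-.03,0,.03): print(s,[proj(d,[X+s*ax])[0] for d in D])
d=D[0]
print("shim far edges",onz(d,[(160.7,276),(170.7,276.2),(180.7,276.5)],.072))
print("shim near foot? near top centre",onz(d,[(164.8,275.6),(174.8,275.8),(184.8,276.2)],.05))
print("wedge top far/near edges",onz(d,[(136.7,274)],.083),onz(d,[(149.8,274)],.083), "z.05 right",onz(d,[(157,274)],.03))
s=D[1]; A=lambda u,v:(310+(u-400)/3,115+(v-320)/3)
print("scene shim tops(near,mid,far) L,R", onz(s,[A(455,431),A(497,451),A(467,416),A(509,437),A(481,402),A(521,415)],.072))
print("wedge top near corners",onz(s,[A(497,374),A(537,398),A(513,357),A(552,376)],.083))
E
```

```text
0 [  0   9  26  23 291] [446.921  278.4021] [  0.7038   0.7104 446.921  278.4021]
1 [  2   2  22  27 320] [202.3344 327.0562] [  0.5653   0.8249 202.3344 327.0562]
pin mid [ 0.4791 -0.3125  0.0654] [array([-1.4289, -1.4104]), array([-2.1151,  0.3421])]
-0.03 [array([443.8873, 272.0997]), array([206.7343, 337.314 ])]
0 [array([445.492 , 276.9917]), array([200.2193, 327.3984])]
0.03 [array([447.1682, 282.1039]), array([193.503 , 317.1557])]
shim far edges [[0.4847 0.2952 0.072 ]
 [0.4842 0.2736 0.072 ]
 [0.4834 0.2521 0.072 ]]
shim near foot? near top centre [[0.4871 0.2922 0.05  ]
 [0.4865 0.2703 0.05  ]
 [0.4855 0.2484 0.05  ]]
wedge top far/near edges [[0.4885 0.3438 0.083 ]] [[0.4883 0.3157 0.083 ]] z.05 right [[0.4921 0.3149 0.03  ]]
scene shim tops(near,mid,far) L,R [[0.4672 0.2484 0.072 ]
 [0.5091 0.2446 0.072 ]
 [0.4673 0.2696 0.072 ]
 [0.5102 0.2645 0.072 ]
 [0.4696 0.291  0.072 ]
 [0.5068 0.2935 0.072 ]]
wedge top near corners [[0.4704 0.3183 0.083 ]
 [0.514  0.3082 0.083 ]
 [0.4724 0.3448 0.083 ]
 [0.5128 0.3396 0.083 ]]
```

Positions agree within about 2 mm between the views. Shims are at y ≈ .249, .270 and .292. The wedge origin is at about (.4895, .320). The pin midpoint is (.487, -.313, .073), leaning 25-30°. Next I'll pick the pin.

```bash
cat >> h.py <<'E'
np.set_printoptions(precision=4,suppress=True)
GR=.051
def rot(x,z):
    x=np.array(x,float);x/=np.linalg.norm(x);z=np.array(z,float);z-=x*(x@z);z/=np.linalg.norm(z);return np.c_[x,np.cross(z,x),z]
def mv(g,R): env.move_to(np.array(g)-GR*R[:,0],R)
def ln(g,R=None,v=.15):
    Q=env.get_eef_rot() if R is None else R
    env.servo_line(np.array(g)-GR*Q[:,0],R,v)
def gp(): return np.array(env.get_tool_pos())+GR*np.array(env.get_eef_rot())[:,0]
def F(n=3): 
    a=[]
    for _ in range(n): a.append(env.get_force()); env.sleep(.01)
    return np.mean(a,0)
def feel(dirn,dist,thr,step=.001,v=.03,R=None):
    "step along dirn until the force change against it passes thr; returns travel, force change"
    dirn=np.array(dirn)/np.linalg.norm(dirn); p0=gp(); f0=F(); s=0; f=0
    while s<dist:
        s+=step; ln(p0+dirn*s,R,v); f=-(F(1)-f0)@dirn
        if f>thr: break
    return s,f
def st(m=""): print(m,"t%.2f"%env.get_t(),"g",gp(),"F",F(),"gap %.1f"%(env.get_finger_gap()*87))
YAW=-.0022;t10=np.radians(10)
RF=np.array([[np.cos(YAW),-np.sin(YAW),0],[np.sin(YAW),np.cos(YAW),0],[0,0,1]])@np.array([[1,0,0],[0,np.cos(t10),-np.sin(t10)],[0,np.sin(t10),np.cos(t10)]])
OF=np.array([.5789,.0126,.017])
def fx(x,y,z): return OF+RF@(np.array([x,y,z])/1e3)   # fixture mm -> world
def fl(p): return RF.T@(np.array(p)-OF)*1e3
E
python3 - <<'E'
from h import *
ax=np.array([-.415,.078,.906]);ax/=np.linalg.norm(ax)
R=rot(-ax,(.185,.983,0)); g=np.array([.4868,-.313,.0728])+.006*ax
for z in((1,0,0),(-1,0,0)): print(env.ik(fx(0,-16,100)+.051*RF[:,2],rot(-RF[:,2],z)))
env.move_gripper(.65)
mv(g+.09*ax,R); st("above")
ln(g,R,.12); st("at"); print(env.get_joint_pos())
d=env.get_image("top");s=env.get_image("scene")
cv2.imwrite("pics/g1.png",np.hstack([crop(d["img"],400,220,80,80,5),crop(s["img"],175,285,80,80,5)]))
E
```

```text
[-0.408   0.5325  0.6222  1.9099 -0.6138  0.9123  0.563 ]
[-0.694   0.7431  1.1093  1.9239 -0.9372  1.1314 -2.2866]
above t4.59 g [ 0.4475 -0.305   0.1599] F [-0.1829  0.4128  0.2545] gap 56.5Traceback (most recent call last):
  File "<stdin>", line 7, in <module>
  File "h.py", line 32, in ln
    env.servo_line(np.array(g)-GR*Q[:,0],R,v)
    ~~~~~~~~~~~~~~^^^^^^^^^^^^^^^^^^^^^^^^^^^
plant.IKError: the arm cannot follow that straight line within its joint ranges
```

```bash
python3 - <<'E'
from h import *
ax=np.array([-.415,.078,.906]);ax/=np.linalg.norm(ax)
g=np.array([.4868,-.313,.0728])+.006*ax
print(env.get_joint_pos())
v=np.array([.185,.983,0]);u=np.cross(v,ax)
for a in range(-180,180,30):
    R=rot(-ax,np.cos(np.radians(a))*v+np.sin(np.radians(a))*u)
    print(a,*[env.ik(g+h*ax-GR*R[:,0],R) for h in(0,.04,.09)])
E
```

```text
[ 0.9884  0.2469 -0.4223  2.1828 -0.2137  0.3378  2.1716]
-180 [ 0.4727  0.4099  0.1362  2.1964 -1.0419  0.2551 -0.1883] [ 0.3239  0.332   0.3291  2.2155 -0.9615  0.3463 -0.2679] [ 0.9893  0.2468 -0.4219  2.1831 -0.2137  0.3377  2.1716]
-150 [ 0.4727  0.4099  0.1362  2.1964 -1.0419  0.2551 -0.7119] [ 0.3239  0.332   0.3291  2.2155 -0.9615  0.3463 -0.7915] [-0.1492  0.3023  0.9211  2.239  -1.0086  0.5388 -0.7334]
-120 [ 0.4727  0.4099  0.1362  2.1964 -1.0419  0.2551 -1.2355] [ 0.3239  0.332   0.3291  2.2155 -0.9615  0.3463 -1.3151] [-0.1492  0.3023  0.9211  2.239  -1.0086  0.5388 -1.257 ]
-90 [ 1.2402  0.5486 -0.8207  2.1553  0.9503  0.2809  2.6549] [ 1.5147  0.6281 -1.183   2.1556  1.0743  0.4899  2.576 ] [-0.1492  0.3023  0.9211  2.239  -1.0086  0.5388 -1.7806]
-60 [ 1.2402  0.5486 -0.8207  2.1553  0.9503  0.2809  2.1313] [ 1.2604  0.4411 -0.803   2.166   0.5696  0.2843  2.4861] [ 1.5696  0.4572 -1.1598  2.158   0.6729  0.4402  2.4074]
-30 [ 1.2402  0.5486 -0.8207  2.1553  0.9503  0.2809  1.6077] [ 0.9903  0.3617 -0.465   2.1792 -0.0234  0.2308  2.5145] [ 1.1006  0.2644 -0.551   2.1
[... 391 characters left out ...]
27  0.4099  0.1362  2.1964 -1.0419  0.2551  1.9061] [ 0.757   0.3307 -0.1868  2.1917 -0.4568  0.2458  1.3529] [ 0.7476  0.2235 -0.1463  2.1958 -0.4247  0.3533  1.3212]
90 [ 0.4727  0.4099  0.1362  2.1964 -1.0419  0.2551  1.3825] [ 0.6487  0.3242 -0.0588  2.1977 -0.6147  0.2637  0.9781] [ 0.636   0.2182 -0.0196  2.2018 -0.5066  0.3639  0.8748]
120 [ 0.4727  0.4099  0.1362  2.1964 -1.0419  0.2551  0.8589] [ 0.5447  0.3221  0.0643  2.2035 -0.7434  0.2855  0.5755] [ 0.5254  0.2159  0.1062  2.2077 -0.5812  0.3763  0.4221]
150 [ 0.5064  0.4087  0.0949  2.1945 -0.9986  0.2421  0.2957] [ 0.4358  0.3244  0.1941  2.2095 -0.8589  0.313   0.16  ] [ 0.4205  0.2166  0.2263  2.2132 -0.6478  0.3902 -0.0376]
```

```bash
python3 - <<'E'
from h import *
ax=np.array([-.415,.078,.906]);ax/=np.linalg.norm(ax)
g=np.array([.4868,-.313,.0728])+.006*ax
v=np.array([.185,.983,0]);u=np.cross(v,ax);a=np.radians(150)
R=rot(-ax,np.cos(a)*v+np.sin(a)*u)
mv(g+.08*ax,R); st("above"); print(env.get_joint_pos())
try: ln(g,R,.12)
except env.IKError as e: print(e)
st("at"); print(env.get_joint_pos())
d=env.get_image("top");s=env.get_image("scene")
cv2.imwrite("pics/g1.png",np.hstack([crop(d["img"],400,220,80,80,5),crop(s["img"],175,285,80,80,5)]))
E
```

```text
above t6.49 g [ 0.4511 -0.3062  0.1507] F [ 0.0225 -0.439  -0.1483] gap 56.7
[ 0.4172  0.2382  0.2275  2.2138 -0.69    0.3744  0.0022]
at t7.33 g [ 0.4842 -0.3128  0.0785] F [-0.428   0.1961 -0.0261] gap 56.6
[ 0.5414  0.4075  0.0527  2.1924 -0.9486  0.2293  0.2496]
```

View pics/g1.png

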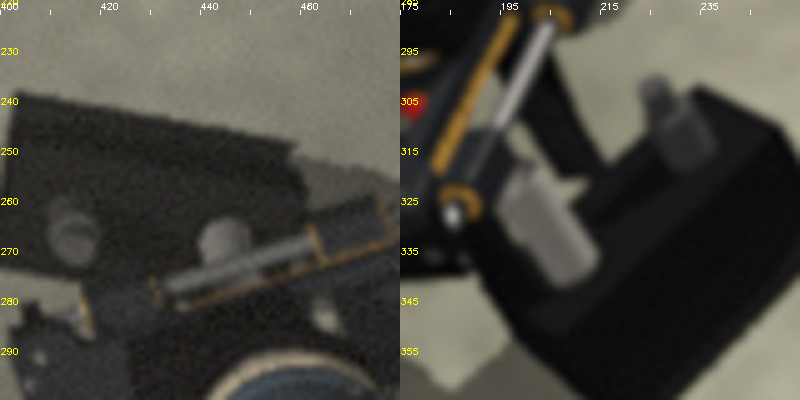

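The pin sits between the fingers and the tips are clear of the rack. Next I'll grip, lift and carry it to the fixture.

```bash
python3 - <<'E'
from h import *
ax=np.array([-.415,.078,.906]);ax/=np.linalg.norm(ax)
env.move_gripper(0); st("grip")
ln(gp()+.075*ax,None,.12); st("lift")
R=rot(-RF[:,2],(-1,0,0)); R2=rot(-RF[:,2],(1,0,0))
p=fx(0,-13,12+64+30)
q=np.array(env.get_joint_pos())
for r in(R,R2):
    j=env.ik(p-GR*r[:,0],r); print(j)
js=[(np.abs(env.ik(p-GR*r[:,0],r)-q).max(),i) for i,r in enumerate((R,R2)) if env.ik(p-GR*r[:,0],r) is not None]
r=(R,R2)[min(js)[1]]; mv(gp()+[0,0,.06],env.get_eef_rot())
mv(p,r); st("over fixture"); print("which",min(js)[1])
d=env.get_image("top");s=env.get_image("scene")
cv2.imwrite("pics/g2.png",np.hstack([crop(d["img"],255,190,80,80,5),crop(s["img"],275,185,80,80,5)]))
E
```

```text
grip t8.16 g [ 0.4843 -0.3126  0.0783] F [-0.5856  0.5871  0.1111] gap 20.9
lift t8.96 g [ 0.453  -0.3061  0.1456] F [-0.2416  0.1092 -2.6056] gap 21.0
[-0.6307  0.6499  0.9719  1.917  -0.8261  1.0524 -2.3875]
[-0.0102  0.4584  0.0762  1.8826 -0.283   0.8319  0.2528]
over fixture t10.57 g [ 0.5805 -0.0154  0.1213] F [-3.7376  1.714  16.9727] gap 20.9
which 1
```

View pics/g2.png

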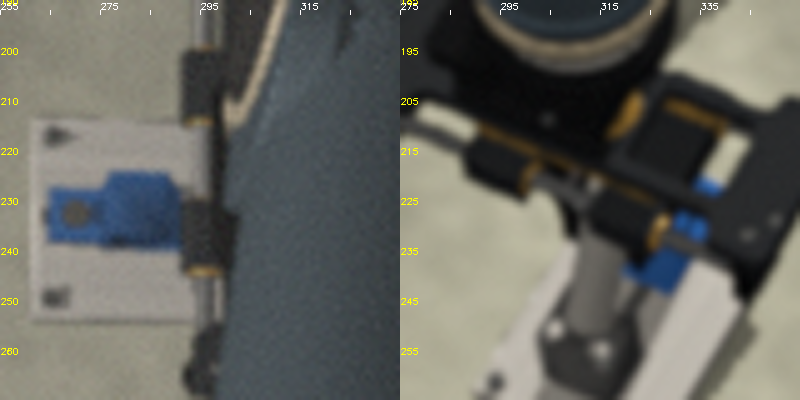

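The wrist reads +17 N in z, so the pin foot is already touching, most likely on the V-block prongs. I'll lift straight up and check that the pin is still held properly.

```bash
python3 - <<'E'
from h import *
print(fl(gp()))
ln(gp()+.035*RF[:,2],None,.12); st("up"); print(fl(gp()))
s=env.get_image("scene")
ln(gp()+.006*RF[:,1],None,.1); st("shift")
cv2.imwrite("pics/g3.png",crop(s["img"],275,175,90,90,6))
E
```

```text
[  1.6011  -9.5465 107.5764]
up t11.15 g [ 0.5801 -0.0212  0.1546] F [ 0.2086  0.3875 -3.1161] gap 21.1
[  0.9943  -9.4564 141.1106]
shift t11.47 g [ 0.5792 -0.0143  0.1543] F [-0.0667  0.0636 -3.0234] gap 21.4
```

View pics/g3.png

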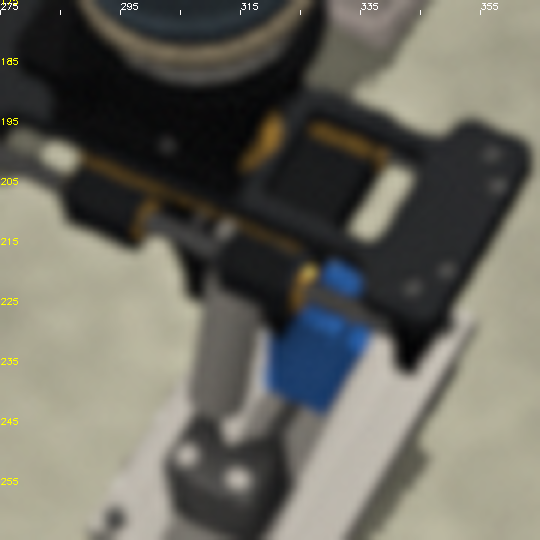

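```bash
python3 - <<'E'
from h import *
s=env.get_image("scene")
p=gp()-.006*RF[:,1]
for L in(56,60,64,68): print(L,proj(s,[p-L/1e3*RF[:,2]])[0])
g=p-.064*RF[:,2]
o=proj(s,[g+.011*RF[:,0],g-.011*RF[:,0],g+.011*RF[:,1],g-.011*RF[:,1]]);print(o)
cv2.imwrite("pics/g4.png",crop(s["img"],280,190,70,80,7))
im=s["img"];print(cv2.cvtColor(im,cv2.COLOR_BGR2GRAY)[225:252:2,302:326:2])
E
```

```text
56 [317.451  233.0725]
60 [317.5894 233.9622]
64 [317.7269 234.8466]
68 [317.8636 235.7257]
[[322.1225 236.8119]
 [313.355  232.892 ]
 [320.1348 230.9257]
 [315.302  238.7953]]
[[176 181 185 179 122 101 100  91  79  33  10  21]
 [173 177 181 172 110 102  97  88  79  44  13  36]
 [172 173 177 164 105 100  95  86  79  54  35  46]
 [174 173 177 151 102 100  93  85  82  60  48  51]
 [180 181 182 137 101  99  90  82  98  60  51  55]
 [180 184 179 126 101  97  89  81 122  70  53  57]
 [176 176 174 119 100  96  86  84 129  74  55  57]
 [167 171 179 126 100  93  84  94 144  83  56  57]
 [169 180 185 129  96 105  99 128 140 110  71  56]
 [180 185 166  71  82 164 172 159 121 105  61  72]
 [185 183 115  49  61 159 180 138 114  74  60 103]
 [186 152  72  53  50 123 156 107  83  51  76 115]
 [174 127 138  78  56  71  74  52  45  38  71 113]
 [135 126 162  93  63  63  61  55  51  44  59 113]]
```

View pics/g4.png

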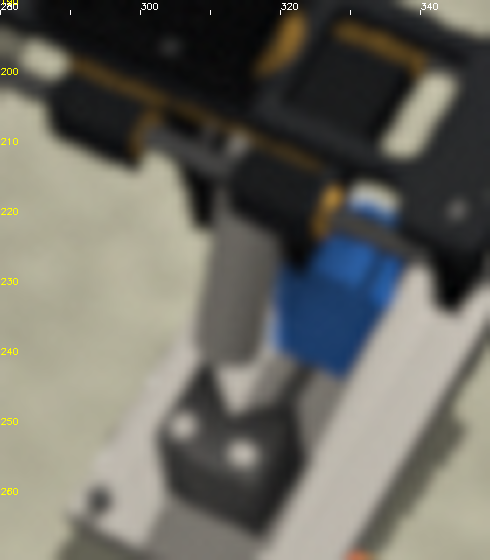

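The pin has swung about 25° in the pads: its foot lags towards -y after dragging over the block top, with the foot at about (312,240) where (320,231) was expected. I'll tilt the tool to compensate and check the pin's axis in both views.

```bash
cat >> h.py <<'E'
from scipy.spatial.transform import Rotation as Ro
def tilt(deg): return Ro.from_rotvec(RF[:,0]*np.radians(deg)).as_matrix()@rot(-RF[:,2],(1,0,0))
E
python3 - <<'E'
from h import *
p=fx(0,-8,12+64+60)
for a in(15,20,25): 
    R=tilt(a); print(a,env.ik(p-GR*R[:,0],R),env.ik(fx(0,-16,77)-GR*R[:,0],R))
R=tilt(25); mv(p,R); st(); print(fl(gp()))
s=env.get_image("scene");d=env.get_image("top")
for L in(20,40,64): print(L,proj(s,[gp()-L/1e3*RF[:,2]])[0],proj(d,[gp()-L/1e3*RF[:,2]])[0])
cv2.imwrite("pics/g5.png",np.hstack([crop(s["img"],283,170,66,90,6),crop(d["img"],265,195,66,90,6)]))
E
```

```text
15 [ 0.1723  0.4676  0.0013  1.8422 -0.526   0.98    0.5036] [ 0.1877  0.5475 -0.0245  1.8784 -0.5573  0.8732  0.5631]
20 [ 0.2329  0.4915 -0.0293  1.8348 -0.5953  1.019   0.577 ] [ 0.2475  0.5726 -0.0544  1.8684 -0.625   0.9168  0.6415]
25 [ 0.2903  0.5189 -0.0594  1.8269 -0.6572  1.0611  0.6427] [ 0.3034  0.6013 -0.0828  1.8574 -0.6842  0.9637  0.7108]
 t12.03 g [ 0.5788 -0.0215  0.1486] F [ 0.5407  0.6456 -2.8266] gap 21.2
[  0.0379  -9.4303 135.7582]
20 [316.7489 224.7645] [304.4173 227.1472]
40 [317.4589 229.3869] [303.0402 228.5567]
64 [318.2831 234.753 ] [301.4431 230.1914]
```

View pics/g5.png

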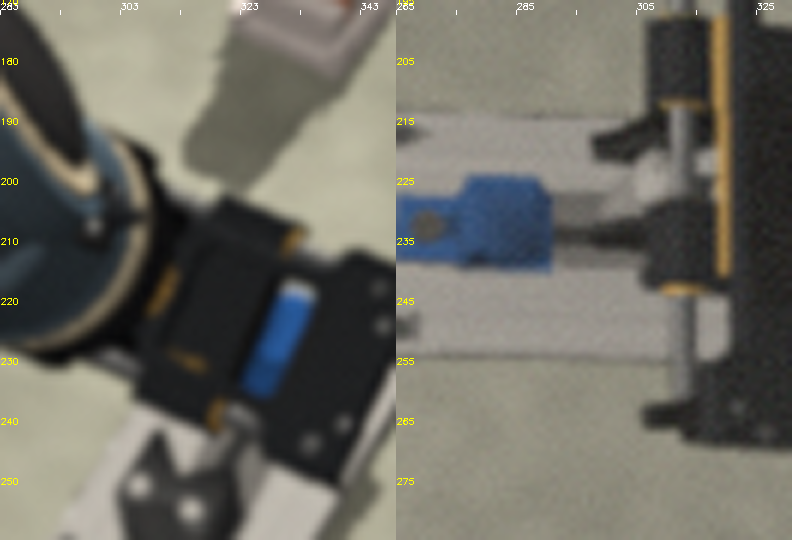

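The tip shows at about (307,224) in the top view, which matches the predicted axis, so the pin is now upright in the fixture frame and held about 64 mm above its foot. Now I'll lower it clear of the prongs, feel for the plate, and slide it into the V.

```bash
python3 - <<'E'
from h import *
R=tilt(25)
ln(fx(0,-9,12+64+30),R,.1); st("half"); print(fl(gp()))
f=F()
if abs(f[2]+2.8)<3:
    ln(fx(0,-9,12+64+6),R,.08); st("near")
    print(fl(gp()),feel(-RF[:,2],.014,4)); st("down"); print(fl(gp()))
    ln(gp()+.0005*RF[:,2],R,.03)
    print(feel(-RF[:,1],.016,7,.0015)); st("in V"); print(fl(gp()))
E
```

```text
half t12.60 g [ 0.5786 -0.0139  0.1194] F [ 0.2002 -0.094  -2.5653] gap 21.1
[ -0.0071  -8.4697 105.7862]
near t13.10 g [ 0.5785 -0.0103  0.0955] F [ 0.4938  0.1155 -2.7777] gap 21.3
[-0.1786 -8.9912 81.591 ] (0.012000000000000004, np.float64(7.003046672844136))
down t16.25 g [ 0.5789 -0.0084  0.0849] F [-1.8709 -1.8747  4.8668] gap 21.1
[ 0.0172 -8.8756 70.4808]
(0.010499999999999999, np.float64(7.800605859733844))
in V t18.36 g [ 0.5793 -0.0164  0.0838] F [ 3.1265  6.69   -0.6264] gap 20.7
[  0.4632 -16.9171  70.7427]
```

The foot touched 5 mm sooner than expected, so the pin slid slightly in the pads. The finger edge is now near the prongs, but the pin is within about 1 mm of its seat, and the lean and wedge will finish seating it. I'll release it and fetch the first shim.

```bash
cat >> h.py <<'E'
RS=rot((0,0,-1),(np.cos(-.04),np.sin(-.04),0))
def pick_shim(x,y):
    env.move_gripper(.66)
    mv((x,y+.004,.15),RS); ln((x,y+.004,.053),RS,.18)
    env.move_gripper(0); st("grip"); f0=F()
    ln((x,y+.004,.16),RS,.18); st("lift")
def over(y): 
    R=tilt(0); mv(fx(0,y,12+45+75),R); ln(fx(0,y,12+45+14),R,.15); st("in"); print(fl(gp()))
E
python3 - <<'E'
from h import *
env.move_gripper(.55); st("open")
R=np.array(env.get_eef_rot()); ln(gp()-.09*R[:,0],None,.2)
mv(gp()+[0,.03,.03],R); 
d=env.get_image("top");s=env.get_image("scene")
cv2.imwrite("pics/p1t.png",d["img"]);cv2.imwrite("pics/p1s.png",s["img"])
cv2.imwrite("pics/g6.png",np.hstack([crop(s["img"],283,190,66,90,6),crop(d["img"],265,195,66,90,6)]))
pick_shim(.4865,.249)
s=env.get_image("scene");d=env.get_image("top")
cv2.imwrite("pics/p2t.png",d["img"]);cv2.imwrite("pics/p2s.png",s["img"])
cv2.imwrite("pics/g7.png",np.hstack([crop(s["img"],283,190,66,90,6),crop(d["img"],265,195,66,90,6)]))
E
```

```text
open t19.15 g [ 0.5788 -0.0189  0.0831] F [-0.0308 -0.1131 -0.1756] gap 47.8
grip t23.03 g [0.4868 0.2533 0.0538] F [-1.183   0.1494  5.8747] gap 39.4
lift t23.82 g [0.4857 0.2525 0.1589] F [-0.2876 -0.0855 -1.4806] gap 39.4
```

View pics/g7.png

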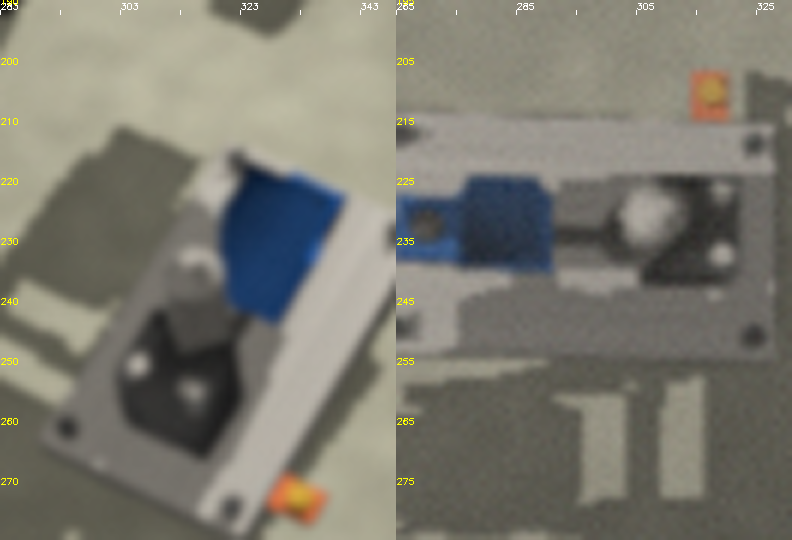

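The pin stands in the V, with its tip at about (307,230) in the top view and (316,232) in the scene view, and shim 1 is in hand. Placing it now.

```bash
python3 - <<'E'
from h import *
D=[env.get_image("top"),env.get_image("scene")]
X=tri(D,[(306.7,230.5),(315.5,232.5)]);print("pin tip local",fl(X),X)
over(1.0)
print(feel(-RF[:,2],.022,4,.002,.06)); st("down"); print(fl(gp()))
ln(gp()+.0005*RF[:,2],None,.03)
print(feel(-RF[:,1],.012,4,.0015,.05)); st("against"); print(fl(gp()))
E
```

```text
pin tip local [ -2.2104 -14.1991  92.1183] [ 0.5766 -0.0174  0.1053]
in t25.68 g [0.5792 0.0024 0.0874] F [ 0.1254  1.0781 -0.571 ] gap 39.5
[ 0.5026  2.0544 71.4483]
(0.016, np.float64(16.445885389165603))
down t27.80 g [0.5798 0.0045 0.0742] F [-5.1132 -1.6649 15.7826] gap 39.7
[ 0.9039  1.9677 57.734 ]
(0.0045000000000000005, np.float64(4.613381063840799))
against t28.88 g [0.5803 0.0016 0.0739] F [1.7073 4.7069 0.2722] gap 39.5
[ 1.4083 -0.895  57.9355]
```

```bash
python3 - <<'E'
from h import *
env.move_gripper(.6); st("rel"); 
ln(gp()+.09*RF[:,2],None,.2)
pick_shim(.4865,.2706)
D=[env.get_image("top"),env.get_image("scene")]
cv2.imwrite("pics/g8.png",np.hstack([crop(D[1]["img"],283,190,66,90,6),crop(D[0]["img"],265,195,66,90,6)]))
E
```

```text
rel t29.47 g [ 0.5796 -0.0003  0.0736] F [-0.6365 -0.1385 -0.4565] gap 52.0
grip t32.85 g [0.487  0.2749 0.0538] F [-0.1893 -0.3873  5.279 ] gap 39.2
lift t33.64 g [0.4856 0.2741 0.1589] F [-0.2983  0.1032 -1.3695] gap 39.6
```

View pics/g8.png

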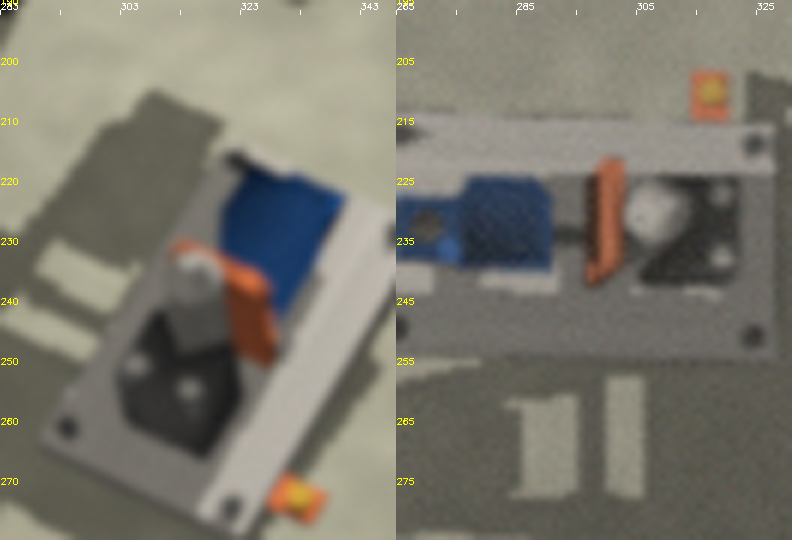

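Shim 1 stands against the pin at top-view column ~300, with the stop's foot at ~291. That leaves roughly 11 mm, so a second shim is needed. Placing it.

```bash
python3 - <<'E'
from h import *
over(6.5)
if np.abs(F()-[0,0,-1]).max()<4:
    print(feel(-RF[:,2],.020,4,.0015,.06)); st("down"); print(fl(gp()))
    ln(gp()+.0005*RF[:,2],None,.03)
    print(feel(-RF[:,1],.009,3.5,.0015,.05)); st("against"); print(fl(gp()))
E
```

```text
in t35.45 g [0.5792 0.0076 0.0884] F [ 0.521  -0.2084 -1.2148] gap 39.2
[ 0.6551  7.3704 71.5226]
(0.014999999999999998, np.float64(7.191736413649037))
down t38.11 g [0.5799 0.0095 0.0752] F [-1.9776 -1.0131  5.9849] gap 39.3
[ 1.0271  7.0866 57.8834]
(0.003, np.float64(3.9672852243151757))
against t38.92 g [0.5802 0.0078 0.0753] F [ 1.1498  4.0191 -1.5504] gap 39.4
[ 1.2897  5.3154 58.2429]
```

```bash
python3 - <<'E'
from h import *
env.move_gripper(.6); st("rel")
ln(gp()+.09*RF[:,2],None,.2)
env.move_gripper(.68)
w=np.array([.4895,.3275,.068])
mv(w+[0,0,.09],RS); ln(w,RS,.18); st("at"); env.move_gripper(0); st("grip")
ln(w+[0,0,.10],RS,.18); st("lift")
R=tilt(0); mv(fx(0,18,12+60+95),R); st("over")
D=[env.get_image("top"),env.get_image("scene")]
cv2.imwrite("pics/g9.png",np.hstack([crop(D[1]["img"],283,175,66,100,6),crop(D[0]["img"],262,188,66,100,6)]))
print(fl(gp()))
E
```

```text
rel t39.52 g [0.58   0.0061 0.0752] F [-0.0477  0.3413  0.1064] gap 52.1
at t42.58 g [0.4905 0.3272 0.0686] F [-0.0406 -0.6109  0.0956] gap 58.8
grip t43.07 g [0.4897 0.3278 0.0688] F [-1.9666 -0.3818  5.1733] gap 41.8
lift t43.80 g [0.4885 0.3267 0.1665] F [-0.539   0.126  -3.6127] gap 41.7
over t45.10 g [0.5786 0.0034 0.1842] F [-0.1235  0.9864 -3.6691] gap 41.9
[ -0.1252  20.3233 166.406 ]
```

View pics/g9.png

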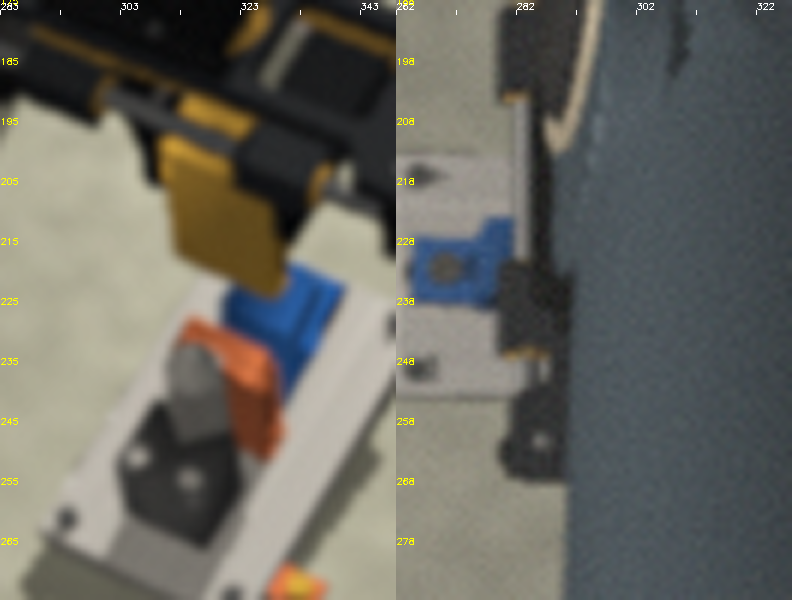

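Two shims stand against the pin, and the wedge is in hand above the stack, thin end down with its bottom edge at (312,218)-(328,224). Lowering it now.

```bash
python3 - <<'E'
from h import *
s=env.get_image("scene")
p=gp();print("pred wedge bottom edge",proj(s,[p+RF@[.021*k,-.012,-.060] for k in(-1,1)]),"shim2 top back edge",proj(s,[fx(16*k,4.3,76) for k in(-1,1)]))
R=tilt(0)
ln(fx(0,17,12+60+58),R,.12); st("h58"); print(fl(gp()))
f=F()
if abs(f[2]+3.7)<3 and abs(f[1])<3:
    ln(fx(0,17,12+60+36),R,.1); st("h36"); print(fl(gp()))
E
```

```text
pred wedge bottom edge [[311.7885 217.9482]
 [328.8372 225.4198]] shim2 top back edge [[314.1418 227.1847]
 [326.8551 232.8212]]
h58 t45.73 g [0.5789 0.0071 0.1479] F [ 0.1648 -0.3292 -3.5542] gap 42.3
[  0.3562  17.2576 130.254 ]
h36 t46.15 g [0.5787 0.0106 0.1263] F [-0.16    0.0033 -3.0167] gap 41.6
[  0.0978  17.0598 108.2315]
```

```bash
python3 - <<'E'
from h import *
R=tilt(0); f0=F()
z=108;  
while z>72:
    z-=2 if z>96 else 1.5; ln(fx(0,17,z),R,.06); f=RF.T@(F(1)-f0)
    if z<97: print(z,fl(gp())[1:],f)
    if f[2]>8: break
st()
E
```

```text
96 [17.0252 95.8491] [ 0.0502 -0.1175 -0.3639]
94.5 [16.9802 94.4147] [-0.2781 -0.0114 -0.4971]
93.0 [16.7383 92.9686] [ 0.2245 -0.7593 -0.2711]
91.5 [16.4138 91.5427] [-0.8948 -2.3176  0.1076]
90.0 [16.1371 90.1432] [-0.5775 -3.4196  0.8707]
88.5 [15.8111 88.7706] [ 0.1132 -5.8158  2.7407]
87.0 [15.4684 87.6762] [-0.9199 -5.5292  3.7915]
85.5 [15.2837 86.9459] [-1.429  -5.7412  8.8   ]
 t49.56 g [0.5796 0.0126 0.1053] F [-1.3178 -6.8543  4.5943] gap 42.2
```

The wedge is biting with its bottom end about 15 mm above the plate, inside the 2-36 mm window. Now I'll press it down to thumb-firm.

```bash
python3 - <<'E'
from h import *
R=tilt(0); f0=np.array([0,.3,-3.4])
z=85.5;y=15.3
for i in range(14):
    z-=1; ln(fx(.5,y,z),R,.04); f=RF.T@(F(2)-f0); y=min(y,fl(gp())[1])
    print(z,fl(gp()),f)
    if f[2]>24: break
env.sleep(.3);st()
d=env.get_image("top");s=env.get_image("scene");cv2.imwrite("pics/e.png",s["img"])
E
```

```text
84.5 [ 1.0152 14.8893 86.1427] [-2.2545 -3.3764 11.325 ]
83.5 [ 1.1298 14.6988 85.7216] [-3.8857 -3.3677 14.8795]
82.5 [ 1.3008 14.5393 85.2836] [-4.6135 -2.7901 18.0938]
81.5 [ 1.4573 14.3455 84.755 ] [-4.3422 -2.6599 20.3455]
80.5 [ 1.5919 14.2135 84.406 ] [-5.9253 -2.645  24.2461]
 t51.22 g [0.5805 0.0119 0.1026] F [-5.7582 -6.4369 19.4862] gap 41.8
```

```bash
python3 - <<'E'
from h import *
R=tilt(0); f0=np.array([0,.3,-3.4])
for z in(79.5,78.7):
    ln(fx(.5,14.1,z),R,.04); print(z,fl(gp()),RF.T@(F(2)-f0))
for _ in range(3): env.sleep(.5); print(fl(gp()),RF.T@(F(3)-f0),env.get_finger_gap()*87)
D=[env.get_image("top"),env.get_image("scene")]
a=cv2.imread("pics/p2s.png");b=D[1]["img"]
# copper mask in both views; racked shim still there?
for d in D:
    m=cv2.inRange(cv2.cvtColor(d["img"],cv2.COLOR_BGR2HSV),(0,90,40),(14,255,255)); n,_,s,c=cv2.connectedComponentsWithStats(m)
    print([(s[i].tolist(),c[i].round(1).tolist()) for i in range(1,n) if s[i,4]>40 and 150<c[i][0]<345 and c[i][1]<290])
cv2.imwrite("pics/end.png",np.hstack([crop(D[1]["img"],283,190,66,90,6),crop(D[0]["img"],265,195,66,90,6)]))
print(env.get_t())
E
```

```text
79.5 [ 1.6838 14.1191 84.1388] [-8.2126 -2.2792 29.1605]
78.7 [ 1.728  14.0829 84.0363] [-8.558  -1.5676 32.9808]
[ 1.691  14.097  84.0185] [-8.9723 -1.479  33.4004] 41.93271725484201
[ 1.7211 14.143  84.0168] [-8.429  -2.0896 33.9571] 41.60755750968392
[ 1.723  14.0928 84.0396] [-9.1067 -2.2742 33.119 ] 41.41644934928181
[([161, 267, 9, 18, 124], [165.0, 275.6])]
[([336, 142, 15, 18, 183], [342.9, 150.5]), ([313, 228, 17, 23, 171], [323.3, 239.5]), ([327, 269, 11, 8, 41], [331.5, 273.0])]
53.55
```

```bash
python3 -c "
from h import *
env.close_job(); st('end')"
```

```text
the job is handed in; nothing more can be done
the job is handed in; nothing more can be done
```

I stood the bright pin in the V point up, put two copper shims behind it, and drove the brass wedge down until it bit. I handed the job in at about 54 s, still gripping the wedge and pressing it down. No verdict was reported.

**Last checks that passed:**
- **Bite:** the wedge's bottom end stopped about 12 mm above the plate, inside the 2–36 mm window, so no shim is missing.
- **Press:** it held steady at about 33 N for 1.5 s. The last 0.8 mm of commanded push moved the wedge only 0.1 mm, so the stack is tight.
- **Grip:** the fingers stayed about 42 mm apart on the wedge.
- **Spare shim:** the third shim's colour blob was still at its original place in the rack.

**What went wrong or was not checked:**
- **Pin dragged:** on the first approach the pin's foot dragged on the V-block, reading 17 N at the wrist. The pin swung about 25° and slid about 5 mm in the fingers. I tilted the tool to correct it, and a later picture showed the pin standing in the V.
- **Pin seating:** I released the pin roughly 1 mm short of its seat and relied on the wedge to draw it in. The wedge moved the stack about 1 mm as it tightened.
- **Views disagreed:** the two cameras differed by about 4 mm on the backstop's position, so I set the final positions by feel.
- **Side force:** about 9 N of sideways force remained at the wrist.
- **Final picture:** I had used up the 12 pictures, so I did not look at the finished stack. I did not re-check the other bench items at the end.

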